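Rock a bellied lid to find its ridge and bed it in the sanding cradle

TASK

The round wooden lid on the stone slab has swollen underneath into a straight ridge that cannot be seen from above, so it rocks. Rock it on the slab to learn which way the ridge runs, then lift it by its handle, turn it so that the ridge drops into the slot of the sanding cradle, and set it down (do not drop it) centred in the cradle, handle up, lying level and fully down on both rails. Let go and leave everything else where it is.

Things in the scene. Friction and masses are not known exactly. Their poses are not given: they have to be found in the camera images.
- lid: round brown wooden lid, 130 mm across, 10 mm thick, about 0.25 kg. Origin: centre of the disc's flat underside; z up through the lid, x along the handle. Resting on its hidden ridge it lies level, origin 4 mm above the slab. Pressed with a few newtons beside the ridge it tips about it by some 4 degrees until its rim meets the slab; pressed over the ridge it stays level. Let go, it falls back.
- lid_handle (a point): middle of the lid's dark wooden bar handle, 24 mm above the lid's origin; axes as the lid's. The handle is 46 mm long along the lid's x, 16 mm wide along y and rises 28 mm above the lid's top.
- lid_belly (a point): centre of the lid's underside at the crest of the ridge, 4 mm below the lid's origin. The ridge runs straight through here, 116 mm long, 14 mm wide, 4 mm high (with a shoulder 2 mm high, 24 mm wide, 80 mm long). The axes here are the lid's, NOT the ridge's: the ridge's direction has nothing to do with the handle and differs every time.
- slab: white stone slab, 220 x 220 x 20 mm, fixed for the job, its flat top serving as surface plate. Origin: centre of its underside, on the table; z up. The lid starts near its middle; two shelf pins stand at opposite corners.
- cradle: sanding cradle of plywood, 164 x 164 mm, fixed; origin at the centre of its underside. Two green rails run along its x, tops 22 mm above the table, with a slot 44 mm wide and 12 mm deep between them. A rim (inside 144 x 144 mm, open at the slot's ends) stands 6 mm above the rails. With the ridge within about 10 degrees of the slot the lid lies flat on both rails, else it perches 2 to 4 mm high.
- seat (a point): centre of the cradle at the height of the rails' tops (22 mm above the table), axes as the cradle's: x along the slot. The lid's origin belongs here, 0 mm above it when fully down.
- mallet: blue plastic mallet with a rubber head, lying on the table; not to be disturbed
- driver: chrome ratchet screwdriver, about 190 mm long, lying on the table; not to be disturbed
- mug: white ceramic mug, 80 mm across and 90 mm tall, with wooden dowels standing in it up to about 130 mm; not to be disturbed. Origin: centre of its foot
- finder: clear acrylic stud finder, 140 x 62 x 20 mm, lying flat; not to be disturbed
- pin0: nickel shelf pin, 14 mm across, 20 mm tall, standing on a corner of the slab; not to be disturbed
- pin1: a like shelf pin at the opposite corner of the slab
- pin2: a like shelf pin standing on the table in front of the robot
- pin3: a like shelf pin standing on the table in front of the robot
Mind the look-alikes: they are no part of the job. Of the things shaped like the lid, the brown one is meant.

How it is judged:
By the outcome, as a careful person would: the job done as asked, in the order asked, and still so for the second after the job is handed in, with the robot touching nothing.
It also fails if it takes over 54 s, if anything falls off the work surface, if the arm or the gripper's body presses on something with over 40 N, if the wrist force passes 120 N, or if a joint passes its speed limit or range.

ROBOT

A 6-joint arm with a two-finger parallel gripper is mounted at the origin on the work surface. World frame = base frame: x ahead of the robot, y to its left, z up, the work surface at z = 0. Lengths are in mm, angles in rad, forces in N, time in s.
With the tool pointing down it reaches from about 275 to 850 mm from the base axis. Payload 5.2 kg.
Tool frame: the origin (TCP) lies at the very end of the fingers, on their centre line; the grasp point (between the pads) lies behind it (r.pinch_z is the x of the grasp point in the tool frame, in mm); x points along the fingers, y is the direction in which the jaws open and shut, and the axes are right-handed (so a half turn about x gives the same grasp; the last joint's range is limited). The gripper opens to 85 mm and grips with 20 to 120 N. Pads are 22 mm wide; open, the fingers measure 114 mm over their backs; the gripper's body (76 mm by 85 mm) begins 54 mm behind the grasp point. The pads swing forward as they close: fully open they stand 13 mm farther back than shut.
Start: joints at [0.956, 0.259, 1.535, -0, 1.348, -0.203], TCP at [220.122, 504.035, 231.31] pointing down, gripper open.
Joint ranges: [-3.14, 3.14], [-0.91, 2.08], [0.19, 2.58], [-1.22, 4.36], [0.22, 2.71], [-3.12, 3.12]. Speed limits (rad/s): [2.57, 2.57, 3.14, 3.14, 3.14, 3.14].

INTERFACE

Orientations are given as a unit quaternion [x, y, z, w].
In Python, from plant import telemetry, optics, order, spot_in, r gives the robot as it stands.
- The arm moves only by the shell command python3 -m crank 'ROWS' [FORCE]. ROWS is JSON, a list of rows, each a list of 7 numbers: the finger opening in m, from 0 to 0.0854, then the shift along the world's x, y, z in m, then the turn, a rotation vector about the world's x, y, z in rad. A call has 1 to 20 rows; each row is the pose to reach, as a shift and turn from the pose measured when the call began; what a row does not reach only later rows make up. A row lasts 1/8 s, in which the tool goes at most 62.5 mm and 10.7 degrees, less where a joint would pass 70% of its speed; a pose out of reach is approached as far as the arm can. A call with a gripper value outside its range is refused whole. The fingers move at their own pace and stop on an object; FORCE is the grip in N (left out, the last holds). Time passes only in rows, so rows that repeat a pose let the fingers close. It gives the time, the measured TCP pose, the force and the opening at its end, in the units of the state.
- telemetry.get_state(): the state, without advancing time (a new reading comes with each control period).
- optics.snapshot(name): name is "scene" or "top" or "wrist"; returns a dict with "img" (400x640x3 uint8, blue, green, red), "vertical_fov" (degrees; the focal length in pixels is half the picture's height over the tangent of half this angle, whatever the lens; pixels are square), "cx", "cy" (the principal point, pixels), "rvec" (rotation vector, rad) and "tvec" (3), from world to camera coordinates, as OpenCV has them; the wrist camera has in their place "hand_eye" (4x4, takes a point from camera to tool coordinates, whose origin is the TCP and whose axes are the tool frame's). Camera axes: x right, y down, z forward; pixel columns grow to the right and rows downward; lengths in mm; the calibration is good to about 2 mm. The wrist camera is an equidistant fisheye: a pixel r from the principal point sees the ray r / f radians off the axis. A picture is of the moment at which its call begins: read the wrist's pose just before it. There is no depth.
- order.sign_off(): hands the job in, once; it reports no verdict.
Trained networks look in a picture, given as the dict that the camera call returned (one of the last four; its "shot" number tells which), for a name from the list of things; names that differ only in an ending like _2 or _b are one class to them, and where a whole thing is asked for, a point or a joint stands for the part that bears it (a point fixed in the world has none). Each returns a list of dicts, best first, with "conf" (0 to 1); they miss things now and then, are a little off and sometimes report something else, mostly with a low value. They report only what shows in the picture. A call takes as long as a camera call. They do not tell look-alikes from the thing itself.
- spot_in(picture, thing): "extent" ([left, top, right, bottom] in pixels, round what is visible of it).
The state is a dict: "time_s": time; "qpos": joint angles; "joint_vel": joint speeds; "tau": joint torques, N m; "tcp_pos": TCP position; "eef_rot": TCP orientation; "contact_force": force on the tool from outside, world axes, zero at the start; "ft_torque": the same for the moment, N m; "gripper_width": finger opening in mm.
Only numpy, scipy, OpenCV 4.12 (cv2) and the standard library are available. Lean on these libraries where they do the work, as an engineer would, in place of code of your own. Each camera call takes 0.05 s, during which the arm holds its last target.

## Working session

There is one attempt and no reset: what is moved stays moved. The work goes in short steps, Python scripts to look and compute and a shell command to move; the robot and the scene stay as the last step left them, time stands still between calls to the robot, and variables do not carry over. Pictures are saved under pics/ and viewed, and the job is handed in when it is done.

```bash
ls; mkdir -p pics; python3 - <<'E'
from plant import telemetry, optics, order, spot_in, r
import cv2
s=telemetry.get_state(); print(s); print(r.pinch_z)
for n in ["scene","top","wrist"]:
    p=optics.snapshot(n); cv2.imwrite(f"pics/{n}0.png",p["img"])
    print(n,{k:v for k,v in p.items() if k!="img"})
    for t in (["lid","cradle","slab"] ): print(t,spot_in(p,t))
E
```

```text
pics
{'time_s': 0.0, 'qpos': array([ 9.56201315e-01,  2.59326401e-01,  1.53608504e+00,  7.37245801e-06,
        1.34797292e+00, -2.02788595e-01]), 'joint_vel': array([ 0.00087461, -0.00034393,  0.0022557 ,  0.00160401,  0.00161661,
       -0.00119558]), 'tau': array([-6.00135099e-04, -4.46036553e+01, -2.90565062e+01, -2.32224174e-04,
        1.19518736e-02,  1.01585726e-05]), 'tcp_pos': array([219.81125084, 503.60031389, 230.48282435]), 'eef_rot': array([ 0.14398918,  0.69242405, -0.14514974,  0.6919159 ]), 'contact_force': array([-0.43844139,  0.36092139, -0.13595497]), 'ft_torque': array([-0.01610838, -0.01473288, -0.015781  ]), 'gripper_width': 85.95305093147242}
-18.700000000000003
scene {'vertical_fov': 43.25023538937615, 'cx': 312.8705051501141, 'cy': 195.6222329274487, 'rvec': array([ 1.31719732,  2.24545119, -0.91854434]), 'tvec': array([ 249.54788097, -300.43570201, 1680.37464838]), 'shot': 1}
lid [{'extent': [326.0, 214.0, 381.8, 253.3], 'conf': 0.87}, {'extent': [353.8, 160.7, 398.4, 197.2], 'conf': 0.66}, {'extent': [410.7, 171.6, 459.1, 203.2], 'conf': 0.62}]
cradle [{'e
[... 634 characters left out ...]
wrist {'vertical_fov': 65.70646984690485, 'cx': 319.8198101167163, 'cy': 199.0318338790549, 'hand_eye': array([[-3.65218456e-04, -2.84496948e-01,  9.58676876e-01,
        -1.41970749e+02],
       [ 9.99999885e-01, -4.00683084e-04,  2.62054198e-04,
        -2.29056773e-01],
       [ 3.09571988e-04,  9.58676862e-01,  2.84497062e-01,
        -7.22801452e+01],
       [ 0.00000000e+00,  0.00000000e+00,  0.00000000e+00,
         1.00000000e+00]]), 'shot': 3}
lid [{'extent': [155.0, 242.8, 240.8, 318.0], 'conf': 0.71}, {'extent': [311.2, 285.6, 358.2, 339.9], 'conf': 0.55}, {'extent': [158.0, 349.7, 179.5, 362.4], 'conf': 0.5}]
cradle []
slab [{'extent': [165.6, 381.1, 193.7, 393.4], 'conf': 0.77}]
```

View pics/scene0.png

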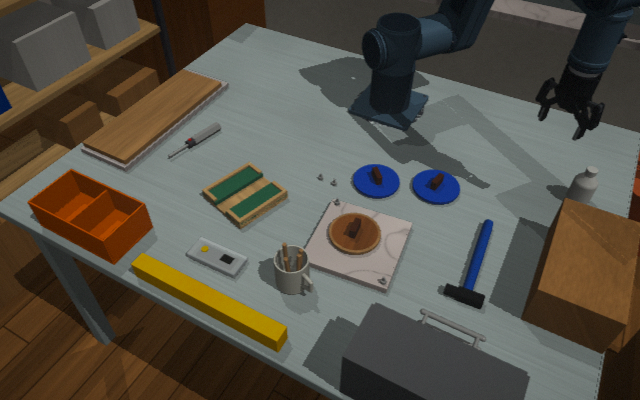

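View pics/top0.png

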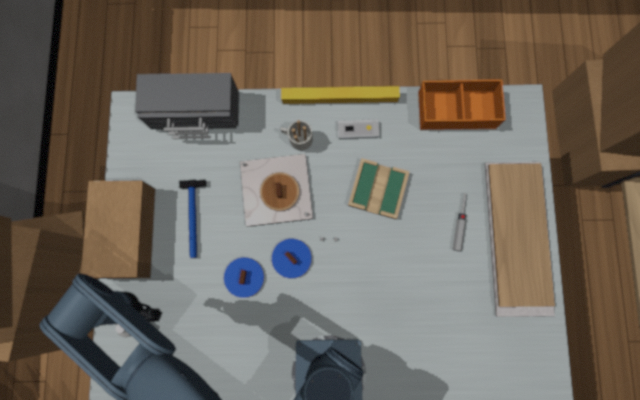

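View pics/wrist0.png

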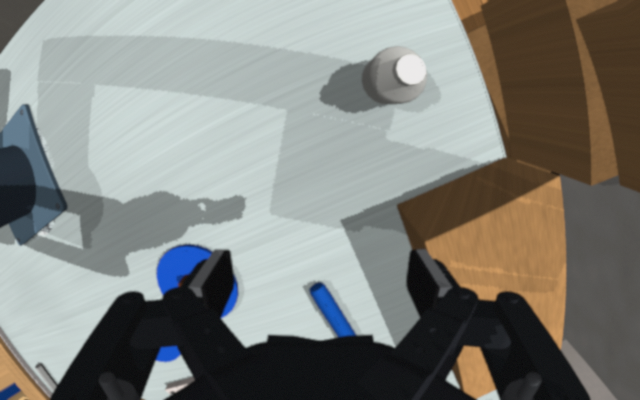

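The scene view shows the brown lid at about (355,233) on the slab and the cradle at about (245,195). The two blue lids are look-alikes. In the top view the lid is at (281,191) and the cradle at (379,188), with its slot running roughly up-down in the image.

```bash
cat > h.py <<'E'
import numpy as np, cv2
from scipy.spatial.transform import Rotation as R
def cam(p,st=None):
    f=200/np.tan(np.radians(p["vertical_fov"])/2)
    if "rvec" in p:
        Rm=cv2.Rodrigues(np.array(p["rvec"]))[0]; t=np.array(p["tvec"]); return f,Rm,t
    H=np.array(p["hand_eye"]); T=np.eye(4); T[:3,:3]=R.from_quat(st["eef_rot"]).as_matrix(); T[:3,3]=st["tcp_pos"]
    W=np.linalg.inv(T@H); return f,W[:3,:3],W[:3,3]
def back(p,px,z,st=None):
    px=np.atleast_2d(np.array(px,float)); f,Rm,t=cam(p,st)
    d=px-[p["cx"],p["cy"]]
    if st is None: ray=np.c_[d/f,np.ones(len(d))]
    else:
        r=np.linalg.norm(d,axis=1); th=r/f; ray=np.c_[d/np.maximum(r,1e-9)[:,None]*np.sin(th)[:,None],np.cos(th)]
    C=-Rm.T@t; w=ray@Rm; return C+w*((z-C[2])/w[:,2])[:,None]
def proj(p,X,st=None):
    X=np.atleast_2d(np.array(X,float)); f,Rm,t=cam(p,st); c=X@Rm.T+t
    if st is None: return c[:,:2]/c[:,2:]*f+[p["cx"],p["cy"]]
    rr=np.linalg.norm(c[:,:2],axis=1); th=np.arctan2(rr,c[:,2]); return c[:,:2]/np.maximum(rr,1e-9)[:,None]*(th*f)[:,None]+[p["cx"],p["cy"]]
E
python3 - <<'E'
from plant import telemetry, optics, spot_in, r
from h import *
for n in ["top","scene"]:
    p=optics.snapshot(n); im=p["img"]; hsv=cv2.cvtColor(im,cv2.COLOR_BGR2HSV)
    print(n)
    bx={"top":(225,140,330,240),"scene":(310,195,410,280)}[n]
    m=np.zeros(im.shape[:2],np.uint8); m[bx[1]:bx[3],bx[0]:bx[2]]=1
    # brown
    k=((hsv[...,0]<20)&(hsv[...,1]>90)).astype(np.uint8)*m
    nn,lab,st,ce=cv2.connectedComponentsWithStats(k); i=1+np.argmax(st[1:,4]); 
    c=max(cv2.findContours((lab==i).astype(np.uint8),0,1)[0],key=len)
    w=back(p,c[:,0,:],34)[:,:2].astype(np.float32); print("lid circ",cv2.minEnclosingCircle(w),cv2.fitEllipse(w))
    # green rails
    g=((hsv[...,0]>50)&(hsv[...,0]<90)&(hsv[...,1]>100)).astype(np.uint8)
    nn,lab,st,ce=cv2.connectedComponentsWithStats(g)
    for i in np.argsort(-st[1:,4])[:2]+1:
        ys,xs=np.where(lab==i); w=back(p,np.c_[xs,ys],22)[:,:2].astype(np.float32); print("rail",cv2.minAreaRect(w),w.mean(0))
    # slab rectangle
    for t,z in [("pin0",20),("mug",0),("lid",34),("slab",20),("cradle",28),("driver",0),("finder",20),("mallet",0)]:
        for o in spot_in(p,t): 
            e=o["extent"]; print(t,o["conf"],back(p,[[(e[0]+e[2])/2,(e[1]+e[3])/2]],z)[0].round(0))
    b=bx; cv2.imwrite(f"pics/{n}_crop.png",cv2.resize(im[b[1]:b[3],b[0]:b[2]],None,fx=6,fy=6,interpolation=2)[:600,:800])
E
```

```text
top
lid circ ((575.5921020507812, 154.41537475585938), 60.840187072753906) ((575.580078125, 154.50904846191406), (117.62269592285156, 119.104248046875), 138.0498046875)
rail ((572.89013671875, -215.8999481201172), (36.317623138427734, 127.80023193359375), 72.35943603515625) [ 572.38715 -215.72888]
rail ((598.6575927734375, -126.06143188476562), (36.29091262817383, 127.23888397216797), 73.59564971923828) [ 598.0338  -125.97393]
mug 0.81 [775. 104.   0.]
mug 0.7 [ 583. -176.    0.]
lid 0.9 [573. 154.  34.]
lid 0.9 [362. 105.  34.]
lid 0.86 [300. 265.  34.]
slab 0.86 [580. 161.  20.]
cradle 0.75 [488. 436.  28.]
cradle 0.61 [ 574. -173.   28.]
driver 0.98 [ 464. -427.    0.]
finder 0.92 [ 785. -112.   20.]
mallet 0.79 [491. 445.   0.]
scene
lid circ ((578.4522705078125, 157.13319396972656), 67.22209167480469) ((578.4866333007812, 156.1373291015625), (126.36932373046875, 132.25311279296875), 116.3575439453125)
rail ((572.8310546875, -212.91891479492188), (56.00424575805664, 162.73841857910156), 73.16024017333984) [ 572.04913 -211.71564]
rail ((593.8800048828125, -128.65101623535156), (40.57572937011719, 138.58670043945312), 73.44145202636719) [ 595.5769 -129.0049]
pin0 0.43 [664. 281.  20.]
mug 0.82 [727.  65.   0.]
lid 0.96 [585. 156.  34.]
lid 0.75 [340. 280.  34.]
slab 0.55 [593. 177.  20.]
cradle 0.67 [ 594. -155.   28.]
driver 0.66 [ 451. -456.    0.]
finder 0.67 [ 797. -106.   20.]
mallet 0.88 [511. 427.   0.]
```

View pics/top_crop.png

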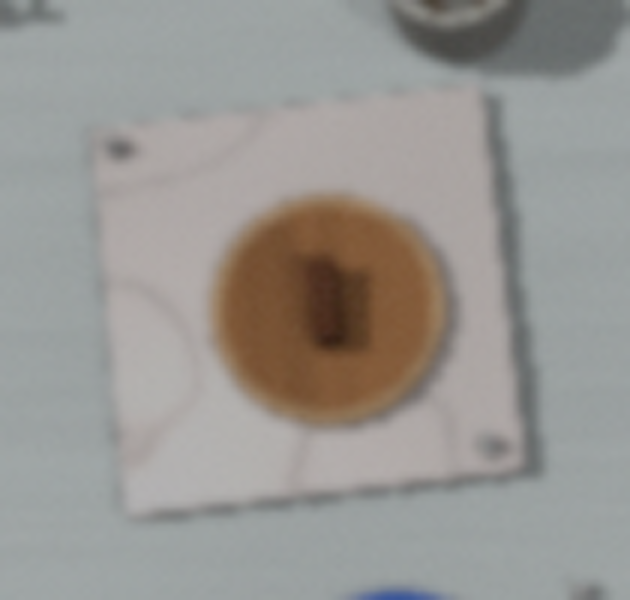

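```bash
python3 - <<'E'
from plant import telemetry, optics, spot_in, r
from h import *
s=telemetry.get_state(); print(R.from_quat(s["eef_rot"]).as_matrix().round(3), s["time_s"])
p=optics.snapshot("top"); im=p["img"]
b=(258,168,306,214); g=cv2.cvtColor(im,cv2.COLOR_BGR2GRAY)
cv2.imwrite("pics/hc.png",cv2.resize(im[b[1]:b[3],b[0]:b[2]],None,fx=12,fy=12,interpolation=2))
for X in ([575,154,62],[598,154,62],[552,154,62]): print(proj(p,[X]))
E
```

```text
[[-0.     0.4    0.916]
 [ 0.     0.916 -0.4  ]
 [-1.    -0.    -0.   ]] 1.5
[[278.540226   189.48555278]]
[[278.59025275 182.51005379]]
[[278.4899305  196.49852397]]
```

View pics/hc.png

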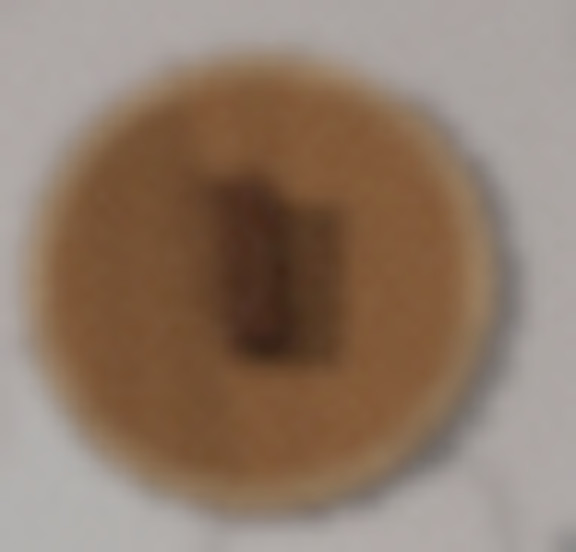

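```bash
python3 -m crank '[[0,0.295,-0.36,0,0,0,0.55],[0,0.295,-0.36,0,0,0,0.55],[0,0.295,-0.36,0,0,0,0.55],[0,0.295,-0.36,0,0,0,0.55],[0,0.295,-0.36,0,0,0,0.55],[0,0.295,-0.36,0,0,0,0.55],[0,0.295,-0.36,0,0,0,0.55],[0,0.295,-0.36,0,0,0,0.55],[0,0.295,-0.36,0,0,0,0.55],[0,0.295,-0.36,0,0,0,0.55],[0,0.295,-0.36,0,0,0,0.55]]' 40
python3 - <<'E'
from plant import telemetry, optics, spot_in, r
from h import *
s=telemetry.get_state(); print(s["tcp_pos"],s["joint_vel"].round(3),R.from_quat(s["eef_rot"]).as_matrix().round(3), s["time_s"],s["contact_force"])
p=optics.snapshot("wrist"); cv2.imwrite("pics/w1.png",p["img"])
E
```

```text
time_s: 2.92
tcp_pos: [514.3, 145.1, 231.3]
eef_rot: [-0.049, 0.705, 0.049, 0.705]
contact_force: [0.4, 0.7, 0.2]
gripper_width: -0.1
[514.29632919 145.10954977 231.34977992] [ 0.006 -0.002 -0.002 -0.003 -0.    -0.001] [[-0.    -0.139  0.99 ]
 [ 0.     0.99   0.139]
 [-1.     0.    -0.   ]] 2.925 [0.35398602 0.68766848 0.229213  ]
```

View pics/w1.png

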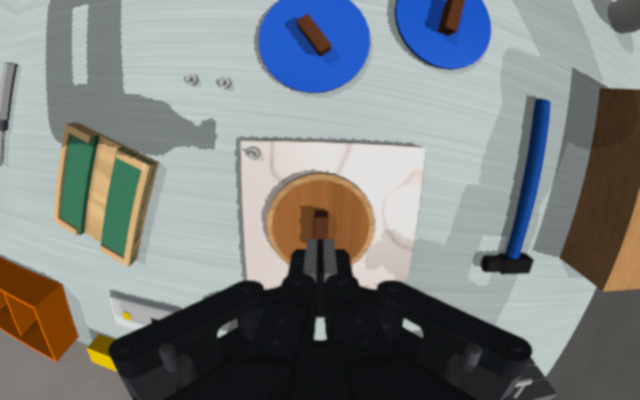

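The wrist view shows the brown lid centred near (320,223), with the handle at (320,222) partly behind the closed fingers and roughly aligned with the tool z. The cradle is at about (107,195).

```bash
python3 - <<'E'
from plant import telemetry, optics, spot_in, r
from h import *
from scipy.optimize import least_squares
s=telemetry.get_state(); p=optics.snapshot("wrist"); im=p["img"]; hsv=cv2.cvtColor(im,cv2.COLOR_BGR2HSV)
b=(250,160,390,290)
k=((hsv[...,0]<22)&(hsv[...,1]>80)&(hsv[...,2]>40)).astype(np.uint8); m=np.zeros_like(k); m[b[1]:b[3],b[0]:b[2]]=1; k*=m
c=max(cv2.findContours(k,0,1)[0],key=len)[:,0,:]
ang=np.arctan2(c[:,1]-225,c[:,0]-320); 
w=back(p,c,34,s)[:,:2]
hull=w[(c[:,1]<222)]
def f(v): return np.hypot(hull[:,0]-v[0],hull[:,1]-v[1])-v[2]
o=least_squares(f,[575,154,65],loss="soft_l1"); print("lid",o.x, np.abs(o.fun).mean(),len(hull))
# dark handle
d=((hsv[...,2]<95)&(hsv[...,1]>100)).astype(np.uint8)*k
print(back(p,[[314,211],[327,211]],62,s))
for i,cc in enumerate(cv2.findContours(((hsv[...,0]>50)&(hsv[...,0]<90)&(hsv[...,1]>100)).astype(np.uint8),0,1)[0]):
    if len(cc)>40:
        w=back(p,cc[:,0,:],22,s)[:,:2].astype(np.float32); print("rail",cv2.minAreaRect(w))
cv2.imwrite("pics/w1c.png",cv2.resize(im[160:290,250:390],None,fx=5,fy=4.6,interpolation=2))
E
```

```text
lid [574.87715063 153.51262884  62.79392046] 0.29786662354115057 142
[[548.21775769 143.57564919  62.        ]
 [546.29914654 157.24514289  62.        ]]
rail ((599.9873657226562, -128.71209716796875), (41.456756591796875, 137.06849670410156), 73.15544128417969)
rail ((569.6226196289062, -211.93359375), (52.777191162109375, 160.64962768554688), 73.27767944335938)
```

View pics/w1c.png

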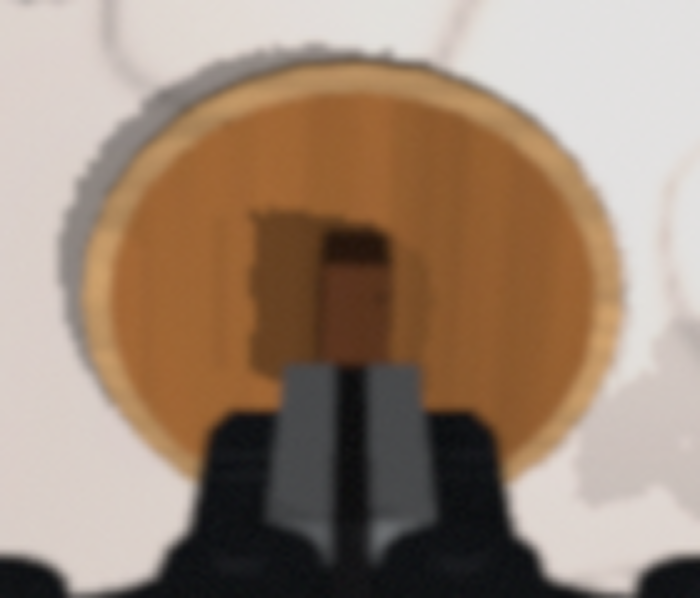

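```bash
cat > st.py <<'E'
from plant import telemetry
import numpy as np
s=telemetry.get_state(); print(s["time_s"],s["tcp_pos"].round(2),s["contact_force"].round(2),s["ft_torque"].round(3),np.abs(s["joint_vel"]).max().round(4))
E
python3 -m crank '[[0,0.061,0.048,-0.1,0,0,0],[0,0.061,0.048,-0.15,0,0,0],[0,0.061,0.048,-0.185,0,0,0],[0,0.061,0.048,-0.192,0,0,0],[0,0.061,0.048,-0.192,0,0,0]]' ; python3 st.py
python3 -m crank '[[0,0,0,-0.003,0,0,0],[0,0,0,-0.0055,0,0,0],[0,0,0,-0.0055,0,0,0]]' ; python3 st.py
```

```text
time_s: 3.65
tcp_pos: [573.9, 194.0, 37.6]
eef_rot: [-0.05, 0.707, 0.05, 0.704]
contact_force: [-0.5, -1.3, -0.7]
gripper_width: 0.4
3.65 [573.86 194.05  37.62] [-0.54 -1.28 -0.67] [-0.002 -0.006  0.01 ] 0.0529
time_s: 4.03
tcp_pos: [574.6, 194.4, 33.6]
eef_rot: [-0.05, 0.706, 0.05, 0.705]
contact_force: [-1.2, 1.4, 4.0]
gripper_width: -0.1
4.025 [574.57 194.43  33.62] [-1.18  1.39  3.99] [ 0.304  0.056 -0.053] 0.0032
```

```bash
python3 -m crank '[[0,0,0,-0.001,0,0,0]]' ; python3 st.py;  python3 -m crank '[[0,0,0,-0.001,0,0,0]]' ; python3 st.py; python3 -m crank '[[0,0,0,-0.001,0,0,0]]' ; python3 st.py
```

```text
time_s: 4.15
tcp_pos: [574.8, 194.6, 33.6]
eef_rot: [-0.05, 0.705, 0.05, 0.705]
contact_force: [-1.0, 0.7, 2.0]
gripper_width: -0.0
4.15 [574.85 194.6   33.62] [-1.03  0.67  1.95] [0.231 0.165 0.007] 0.0134
time_s: 4.28
tcp_pos: [575.1, 194.7, 33.3]
eef_rot: [-0.049, 0.705, 0.05, 0.706]
contact_force: [-0.9, 0.9, 6.1]
gripper_width: -0.4
4.275 [575.11 194.73  33.27] [-0.93  0.95  6.06] [0.28  0.331 0.009] 0.0087
time_s: 4.4
tcp_pos: [575.2, 194.8, 33.0]
eef_rot: [-0.049, 0.705, 0.05, 0.706]
contact_force: [-2.9, 0.7, 8.9]
gripper_width: 0.2
4.4 [575.16 194.79  33.04] [-2.92  0.66  8.94] [ 0.167  0.596 -0.043] 0.0058
```

```bash
python3 -m crank '[[0,0,0,-0.002,0,0,0]]' ; python3 st.py;  python3 -m crank '[[0,0,0,-0.002,0,0,0],[0,0,0,-0.002,0,0,0]]' ; python3 st.py
```

```text
time_s: 4.53
tcp_pos: [575.1, 194.9, 32.6]
eef_rot: [-0.05, 0.705, 0.05, 0.706]
contact_force: [-6.2, 0.9, 20.0]
gripper_width: -0.0
4.525 [575.1  194.86  32.62] [-6.16  0.94 20.05] [ 0.055  1.18  -0.006] 0.0082
time_s: 4.78
tcp_pos: [575.1, 194.9, 32.7]
eef_rot: [-0.05, 0.704, 0.05, 0.706]
contact_force: [-5.6, -0.3, 16.7]
gripper_width: -0.3
4.775 [575.12 194.86  32.73] [-5.58 -0.26 16.66] [-0.029  1.058 -0.044] 0.0019
```

```bash
python3 -m crank '[[0,0,0,0.007,0,0,0],[0,0.0325,-0.009,0.007,0,0,0],[0,0.0325,-0.009,0.007,0,0,0],[0,0.0325,-0.009,0.002,0,0,0],[0,0.0325,-0.009,-0.0012,0,0,0],[0,0.0325,-0.009,-0.0012,0,0,0],[0,0.0325,-0.009,-0.0012,0,0,0]]' ; python3 st.py
```

```text
time_s: 5.65
tcp_pos: [606.6, 185.8, 31.9]
eef_rot: [-0.05, 0.705, 0.051, 0.706]
contact_force: [-3.4, -2.2, 5.8]
gripper_width: -0.1
5.65 [606.56 185.81  31.92] [-3.37 -2.22  5.82] [-0.289  0.329 -0.013] 0.001
```

```bash
python3 -m crank '[[0,0,0,0.007,0,0,0],[0,0.0135,-0.0325,0.007,0,0,0],[0,0.0135,-0.0325,0.007,0,0,0],[0,0.0135,-0.0325,0.002,0,0,0],[0,0.0135,-0.0325,-0.001,0,0,0],[0,0.0135,-0.0325,-0.001,0,0,0],[0,0.0135,-0.0325,-0.001,0,0,0]]' ; python3 st.py
```

```text
time_s: 6.52
tcp_pos: [619.8, 153.8, 32.2]
eef_rot: [-0.051, 0.705, 0.051, 0.706]
contact_force: [-2.7, -1.6, 10.1]
gripper_width: -0.2
6.525 [619.82 153.82  32.17] [-2.7  -1.56 10.11] [-0.387  0.528 -0.01 ] 0.0025
```

```bash
python3 -m crank '[[0,0,0,0.007,0,0,0],[0,-0.0125,-0.033,0.007,0,0,0],[0,-0.0125,-0.033,0.007,0,0,0],[0,-0.0125,-0.033,0.002,0,0,0],[0,-0.0125,-0.033,-0.001,0,0,0],[0,-0.0125,-0.033,-0.001,0,0,0],[0,-0.0125,-0.033,-0.001,0,0,0]]' ; python3 st.py
```

```text
time_s: 7.4
tcp_pos: [608.0, 121.4, 33.3]
eef_rot: [-0.051, 0.704, 0.051, 0.706]
contact_force: [-6.0, -2.2, 16.5]
gripper_width: -0.1
7.4 [607.96 121.41  33.3 ] [-5.96 -2.15 16.48] [-0.362  0.927 -0.012] 0.0017
```

```bash
python3 -m crank '[[0,0,0,0.007,0,0,0],[0,-0.0325,-0.0135,0.007,0,0,0],[0,-0.0325,-0.0135,0.007,0,0,0],[0,-0.0325,-0.0135,0.002,0,0,0],[0,-0.0325,-0.0135,-0.001,0,0,0],[0,-0.0325,-0.0135,-0.001,0,0,0],[0,-0.0325,-0.0135,-0.001,0,0,0]]' ; python3 st.py
```

```text
time_s: 8.28
tcp_pos: [576.1, 108.0, 32.7]
eef_rot: [-0.052, 0.704, 0.051, 0.707]
contact_force: [-2.6, -1.2, 6.3]
gripper_width: -0.2
8.275 [576.08 108.05  32.72] [-2.58 -1.19  6.3 ] [-0.155  0.47   0.028] 0.0021
```

```bash
python3 -m crank '[[0,0,0,0.006,0,0,0],[0,0.0165,0.003,0.006,0,0,0],[0,0.0165,0.003,0.002,0,0,0],[0,0.0165,0.003,-0.001,0,0,0],[0,0.0165,0.003,-0.001,0,0,0],[0,0.0165,0.003,-0.001,0,0,0]]' ; python3 st.py
```

```text
time_s: 9.02
tcp_pos: [593.4, 111.1, 33.4]
eef_rot: [-0.052, 0.703, 0.051, 0.708]
contact_force: [-1.1, -0.5, 11.6]
gripper_width: -0.1
9.025 [593.43 111.09  33.39] [-1.12 -0.53 11.62] [0.018 0.182 0.028] 0.0028
```

```bash
python3 -m crank '[[0,0,0,0.006,0,0,0],[0,0.025,0.025,0.006,0,0,0],[0,0.025,0.025,0.006,0,0,0],[0,0.025,0.025,0.001,0,0,0],[0,0.025,0.025,-0.001,0,0,0],[0,0.025,0.025,-0.001,0,0,0],[0,0.025,0.025,-0.001,0,0,0]]' ; python3 st.py
```

```text
time_s: 9.9
tcp_pos: [618.1, 135.9, 33.0]
eef_rot: [-0.051, 0.703, 0.051, 0.708]
contact_force: [-1.4, 1.2, 5.9]
gripper_width: -0.1
9.9 [618.06 135.95  32.98] [-1.4   1.2   5.93] [0.236 0.128 0.013] 0.0019
```

```bash
cat > fit.py <<'E'
import numpy as np
from scipy.optimize import least_squares
D=np.array([[574.6,194.6,33.04,9],[606.6,185.8,31.92,5.8],[619.8,153.8,32.17,10],[608,121.4,33.3,16.5],[576.1,108,32.72,6.3],[593.4,111.1,33.39,11.6],[618.1,135.9,32.98,5.9]])
import sys
if len(sys.argv)>1: D=np.vstack([D,np.array(eval(sys.argv[1]))])
def mod(v):
    ph,c,z0,k=v; n=np.array([-np.sin(ph),np.cos(ph)]); d=np.abs((D[:,:2]-[575,153.5])@n)
    return z0-k*D[:,3]-0.069*np.maximum(d-c,0)
best=None
for p0 in np.radians(np.arange(-90,90,10)):
    o=least_squares(lambda v:np.r_[mod(v)-D[:,2],(v[1]-19.5)/30,(v[3]-0.02)/.1],[p0,19.5,33.6,0.01],loss="soft_l1",f_scale=.2)
    if best is None or o.cost<best.cost: best=o
print(np.degrees(best.x[0]),best.x[1:],best.cost,best.fun.round(2))
for ph in range(-90,0,5):
    o=least_squares(lambda v:np.r_[mod([np.radians(ph),*v])-D[:,2],(v[0]-19.5)/30,(v[2]-.02)/.1],[19.5,33.6,.01],loss="soft_l1",f_scale=.2); print(ph,round(o.cost,3),end="; ")
E
python3 fit.py
```

```text
-53.42068027848592 [1.81429204e+01 3.35844157e+01 1.77999316e-02] 0.04781208790628015 [-0.03 -0.27 -0.01 -0.01  0.19 -0.01  0.09 -0.05 -0.02]
-90 0.453; -85 0.39; -80 0.325; -75 0.263; -70 0.203; -65 0.152; -60 0.139; -55 0.054; -50 0.075; -45 0.144; -40 0.21; -35 0.287; -30 0.329; -25 0.376; -20 0.424; -15 0.474; -10 0.507; -5 0.511;
```

```bash
python3 -m crank '[[0,0,0,0.04,0,0.007,0],[0,-0.02,0.03,0.04,0,0.007,0],[0,-0.043,0.0635,0.04,0,0.007,0],[0,-0.043,0.0635,0.007,0,0.007,0],[0,-0.043,0.0635,0.001,0,0.007,0],[0,-0.043,0.0635,-0.0015,0,0.007,0],[0,-0.043,0.0635,-0.0015,0,0.007,0],[0,-0.043,0.0635,-0.0015,0,0.007,0]]' ; python3 st.py
```

```text
time_s: 10.9
tcp_pos: [573.7, 199.5, 32.9]
eef_rot: [-0.05, 0.706, 0.051, 0.704]
contact_force: [-6.7, 2.9, 10.6]
gripper_width: -0.3
10.9 [573.69 199.49  32.85] [-6.7   2.87 10.61] [ 0.493  1.155 -0.082] 0.0016
```

```bash
python3 -m crank '[[0,0,0,0.008,0,0,0],[0,-0.0325,-0.0135,0.008,0,0,0],[0,-0.0325,-0.0135,0.007,0,0,0],[0,-0.0325,-0.0135,0.002,0,0,0],[0,-0.0325,-0.0135,-0.0007,0,0,0],[0,-0.0325,-0.0135,-0.0007,0,0,0],[0,-0.0325,-0.0135,-0.0007,0,0,0]]' ; python3 st.py
```

```text
time_s: 11.78
tcp_pos: [542.5, 185.9, 33.5]
eef_rot: [-0.051, 0.706, 0.051, 0.705]
contact_force: [-3.4, -2.3, 11.8]
gripper_width: -0.0
11.775 [542.46 185.88  33.46] [-3.45 -2.27 11.78] [-0.3   0.53 -0.05] 0.0015
```

```bash
python3 -m crank '[[0,0,0,0.008,0,0,0],[0,-0.0135,-0.0325,0.008,0,0,0],[0,-0.0135,-0.0325,0.007,0,0,0],[0,-0.0135,-0.0325,0.001,0,0,0],[0,-0.0135,-0.0325,-0.0018,0,0,0],[0,-0.0135,-0.0325,-0.0018,0,0,0],[0,-0.0135,-0.0325,-0.0018,0,0,0]]' ; python3 st.py
```

```text
time_s: 12.65
tcp_pos: [529.4, 153.8, 32.0]
eef_rot: [-0.051, 0.705, 0.051, 0.705]
contact_force: [-1.5, -1.0, 5.5]
gripper_width: 0.0
12.65 [529.41 153.8   31.99] [-1.49 -0.99  5.5 ] [-0.251  0.293  0.038] 0.0021
```

```bash
python3 fit.py '[[573.7,199.5,32.85,10.6],[542.5,185.9,33.46,11.8],[529.4,153.8,31.99,5.5]]'
python3 -m crank '[[0,0,0,0.008,0,0,0],[0,0.0035,0.0175,0.008,0,0,0],[0,0.0035,0.0175,0.001,0,0,0],[0,0.0035,0.0175,-0.0005,0,0,0],[0,0.0035,0.0175,-0.0005,0,0,0],[0,0.0035,0.0175,-0.0005,0,0,0]]' ; python3 st.py
```

```text
-54.21353607346348 [1.75160324e+01 3.35821840e+01 1.57845322e-02] 0.06744879887208713 [-0.03 -0.29 -0.06  0.02  0.2   0.01  0.02 -0.01 -0.06  0.17 -0.07 -0.04]
-90 0.522; -85 0.454; -80 0.39; -75 0.328; -70 0.269; -65 0.221; -60 0.172; -55 0.07; -50 0.13; -45 0.272; -40 0.41; -35 0.569; -30 0.551; -25 0.6; -20 0.65; -15 0.699; -10 0.707; -5 0.711; time_s: 13.4
tcp_pos: [533.7, 172.8, 32.5]
eef_rot: [-0.05, 0.705, 0.052, 0.706]
contact_force: [-2.0, 5.6, 11.3]
gripper_width: 0.2
13.4 [533.67 172.82  32.55] [-2.03  5.62 11.33] [0.841 0.241 0.043] 0.002
```

```bash
python3 -m crank '[[0,0,0,0.008,0,0,0],[0,0.025,0.025,0.008,0,0,0],[0,0.025,0.025,0.007,0,0,0],[0,0.025,0.025,0.002,0,0,0],[0,0.025,0.025,-0.001,0,0,0],[0,0.025,0.025,-0.001,0,0,0],[0,0.025,0.025,-0.001,0,0,0]]' ; python3 st.py
```

```text
time_s: 14.28
tcp_pos: [558.2, 197.8, 33.2]
eef_rot: [-0.05, 0.704, 0.052, 0.706]
contact_force: [-3.0, 0.9, 14.5]
gripper_width: -0.1
14.275 [558.22 197.8   33.2 ] [-3.04  0.94 14.55] [ 0.149  0.78  -0.005] 0.0013
```

```bash
python3 fit.py '[[573.7,199.5,32.85,10.6],[542.5,185.9,33.46,11.8],[529.4,153.8,31.99,5.5],[533.7,172.8,32.55,11.3],[558.2,197.8,33.2,14.5]]'
python3 -m crank '[[0,0,0,0.05,0,0,0],[0.06,-0.03,-0.04,0.1,0,0,0],[0.06,-0.045,-0.046,0.15,0,0,0],[0.06,-0.045,-0.046,0.15,0,0,0],[0.06,-0.045,-0.046,0.15,0,0,0]]' 
python3 - <<'E'
from plant import telemetry, optics, spot_in, r
from h import *
from scipy.optimize import least_squares
s=telemetry.get_state(); p=optics.snapshot("wrist"); im=p["img"]; cv2.imwrite("pics/w2.png",im)
hsv=cv2.cvtColor(im,cv2.COLOR_BGR2HSV)
u,v=proj(p,[[575,153.5,34]],s)[0].astype(int); print(u,v,s["tcp_pos"],s["time_s"])
k=((hsv[...,0]<22)&(hsv[...,1]>80)&(hsv[...,2]>40)).astype(np.uint8); m=np.zeros_like(k); cv2.circle(m,(int(u),int(v)),95,1,-1); k*=m
c=max(cv2.findContours(k,0,1)[0],key=len)[:,0,:]
w=back(p,c,34,s)[:,:2]; hull=w[c[:,1]<v]
o=least_squares(lambda q:np.hypot(hull[:,0]-q[0],hull[:,1]-q[1])-q[2],[575,154,65],loss="soft_l1",f_scale=.5); print("lid",o.x,np.abs(o.fun).mean())
cv2.imwrite("pics/w2c.png",cv2.resize(im[max(v-90,0):v+90,u-100:u+100],None,fx=3.3,fy=3.3,interpolation=2)); print(u-100,max(v-90,0))
E
```

```text
-55.627842725606314 [1.68974471e+01 3.36403570e+01 2.28919078e-02] 0.13625409570645033 [-0.02 -0.3  -0.16 -0.04  0.23 -0.02 -0.08 -0.   -0.09  0.11  0.4   0.11
 -0.09  0.03]
-90 0.523; -85 0.455; -80 0.39; -75 0.332; -70 0.285; -65 0.258; -60 0.195; -55 0.138; -50 0.261; -45 0.388; -40 0.527; -35 0.585; -30 0.63; -25 0.679; -20 0.729; -15 0.778; -10 0.776; -5 0.78; time_s: 14.9
tcp_pos: [512.5, 151.4, 182.6]
eef_rot: [-0.05, 0.705, 0.052, 0.706]
contact_force: [-0.5, 0.3, 0.1]
gripper_width: 60.1
312 243 [512.47776088 151.35660605 182.58842105] 14.9
lid [574.80013872 152.94069119  62.96277467] 0.24328168533454841
212 153
```

View pics/w2c.png

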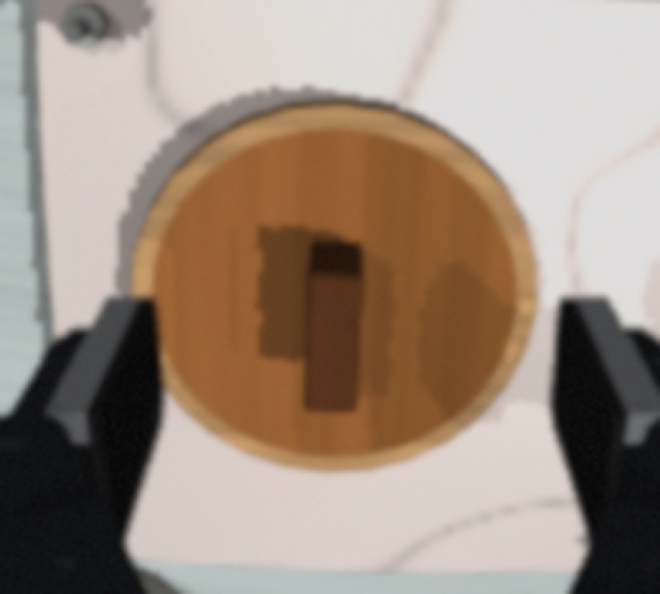

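```bash
cat > fit2.py <<'E'
import numpy as np
from scipy.optimize import least_squares
D=np.array([[575.1,194.8,32.75,17],[606.6,185.8,31.92,5.8],[619.8,153.8,32.17,10],[608,121.4,33.3,16.5],[576.1,108,32.72,6.3],[593.4,111.1,33.39,11.6],[618.1,135.9,32.98,5.9],[573.7,199.5,32.85,10.6],[542.5,185.9,33.46,11.8],[529.4,153.8,31.99,5.5],[533.7,172.8,32.55,11.3],[558.2,197.8,33.2,14.5]])
def fit(D,free):
    def mod(v):
        ph,c,z0,k,sl,off=v; n=np.array([-np.sin(ph),np.cos(ph)]); d=np.abs((D[:,:2]-[575,153.2])@n+off)
        return z0-k*D[:,3]-sl*np.maximum(d-c,0)
    best=None
    for p0 in np.radians(np.arange(-90,0,6)):
        o=least_squares(lambda v:np.r_[mod(v)-D[:,2],(v[1]-19.5)/30,(v[3]-0.02)/.1,(v[4]-.069)/(.1 if free else .001),v[5]/(10 if free else .1)],[p0,19.5,33.6,0.01,.069,0],loss="soft_l1",f_scale=.15)
        if best is None or o.cost<best.cost: best=o
    return best
for fr in (0,1):
    b=fit(D,fr); print(np.degrees(b.x[0]).round(1),b.x[1:].round(3),b.fun.round(2))
    print([np.degrees(fit(np.delete(D,i,0),fr).x[0]).round(1) for i in range(len(D))])
E
python3 fit2.py
python3 - <<'E'
from plant import telemetry, optics, spot_in, r
from h import *
s=telemetry.get_state(); p=optics.snapshot("wrist")
c=np.array([[308,272],[361,274],[357,412],[303,410]])/3.3+[212,153]
w=back(p,c,62,s); print(w.round(1)); print(w.mean(0)); a=w[3]-w[0]; b=w[2]-w[1]; print(np.degrees(np.arctan2(a[1],a[0])),np.degrees(np.arctan2(b[1],b[0])))
print(s["time_s"]); Rm=R.from_quat(s["eef_rot"]).as_matrix(); print(Rm.round(3))
E
```

```text
-55.2 [ 1.6842e+01  3.3641e+01  2.3000e-02  6.9000e-02 -0.0000e+00] [ 0.02 -0.32 -0.16 -0.04  0.22 -0.01 -0.07 -0.04 -0.09  0.13  0.43  0.11
 -0.09  0.03 -0.   -0.  ]
[np.float64(-55.4), np.float64(125.1), np.float64(-56.3), np.float64(-55.3), np.float64(-56.7), np.float64(-55.2), np.float64(-56.4), np.float64(-54.7), np.float64(-55.2), np.float64(-54.7), np.float64(-53.8), np.float64(-55.2)]
-55.7 [ 1.3920e+01  3.3685e+01  2.7000e-02  6.0000e-02 -2.2530e+00] [ 0.04 -0.09 -0.02 -0.06  0.02 -0.02 -0.04  0.02 -0.09  0.01  0.15  0.1
 -0.19  0.07 -0.09 -0.23]
[np.float64(-55.9), np.float64(-55.2), np.float64(124.1), np.float64(-55.8), np.float64(-56.1), np.float64(-55.7), np.float64(-56.5), np.float64(-55.9), np.float64(-55.7), np.float64(-55.7), np.float64(-54.6), np.float64(-55.7)]
[[553.9 144.3  62. ]
 [552.4 159.   62. ]
 [596.9 164.3  62. ]
 [598.5 148.4  62. ]]
[575.41314153 154.00420819  62.        ]
5.285579667813314 6.854241503978088
14.95
[[-0.    -0.144  0.99 ]
 [ 0.003  0.99   0.144]
 [-1.     0.003  0.   ]]
```

```bash
python3 -m crank '[[0.06,0.05,0.0023,-0.02,-0.003,0,-0.03],[0.06,0.0627,0.0023,-0.05,-0.003,0,-0.03],[0.06,0.0627,0.0023,-0.1,-0.003,0,-0.03],[0.06,0.0627,0.0023,-0.135,-0.003,0,-0.03],[0.06,0.0627,0.0023,-0.1446,-0.003,0,-0.03],[0.06,0.0627,0.0023,-0.1446,-0.003,0,-0.03],[0.06,0.0627,0.0023,-0.1446,-0.003,0,-0.03]]'; python3 st.py
python3 - <<'E'
from plant import telemetry, optics
import cv2
cv2.imwrite("pics/w3.png",optics.snapshot("wrist")["img"][120:400])
E
```

```text
time_s: 15.88
tcp_pos: [576.1, 154.1, 38.2]
eef_rot: [-0.041, 0.705, 0.04, 0.706]
contact_force: [0.6, 0.2, 0.7]
gripper_width: 60.0
15.875 [576.08 154.14  38.15] [0.61 0.24 0.71] [ 0.017  0.01  -0.006] 0.0135
```

View pics/w3.png

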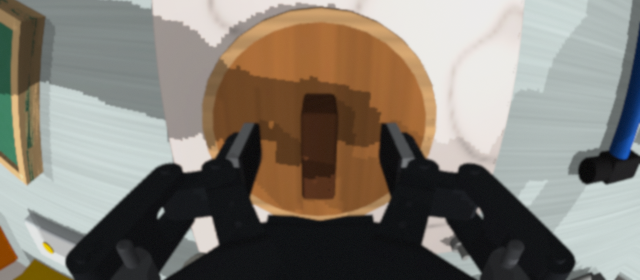

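The handle sits upright between the open fingers at about x 320, aligned with the pads. I'm closing on it.

```bash
python3 -m crank '[[0.005,0,0,0,0,0,0],[0.005,0,0,0,0,0,0],[0.005,0,0,0,0,0,0],[0.005,0,0,0,0,0,0],[0.005,0,0,0,0,0,0]]' 50; python3 st.py
python3 -m crank '[[0.005,0,0,0.01,0,0,0],[0.005,0,0,0.04,0,0,0],[0.005,0,0,0.08,0,0,0],[0.005,0,0,0.11,0,0,0],[0.005,0,0,0.11,0,0,0]]'; python3 st.py
python3 - <<'E'
from plant import telemetry, optics
import cv2
s=telemetry.get_state(); print(s["qpos"].round(3),s["eef_rot"])
cv2.imwrite("pics/w4.png",optics.snapshot("wrist")["img"])
cv2.imwrite("pics/s4.png",optics.snapshot("scene")["img"][50:330,150:550])
E
```

```text
time_s: 16.55
tcp_pos: [576.6, 154.1, 39.3]
eef_rot: [-0.041, 0.705, 0.04, 0.707]
contact_force: [-0.6, 0.9, 5.9]
gripper_width: 14.7
16.55 [576.57 154.12  39.28] [-0.61  0.92  5.89] [-0.076  0.216 -0.057] 0.0014
time_s: 17.18
tcp_pos: [578.2, 154.3, 151.9]
eef_rot: [-0.041, 0.703, 0.041, 0.709]
contact_force: [-0.5, 0.1, -2.2]
gripper_width: 14.7
17.175 [578.23 154.33 151.92] [-0.45  0.1  -2.2 ] [ 0.03   0.009 -0.016] 0.0626
[ 0.075  0.401  1.534 -0.     1.199 -1.611] [-0.04051336  0.70287543  0.04050018  0.70900249]
```

View pics/w4.png

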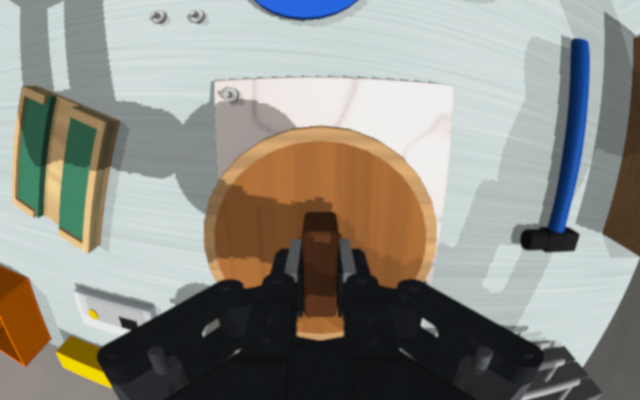

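View pics/s4.png

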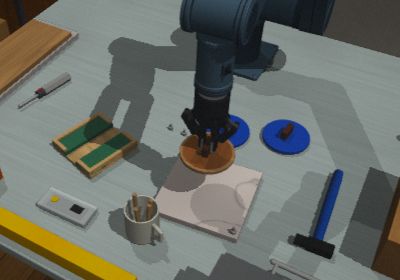

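The lid is off the slab and held level in the grip, and nothing else has moved. I'll refine the cradle pose from the unobstructed top view.

```bash
python3 - <<'E'
from plant import telemetry, optics
from h import *
from scipy.optimize import minimize
for n in ("top","scene"):
    p=optics.snapshot(n); im=p["img"]; hsv=cv2.cvtColor(im,cv2.COLOR_BGR2HSV)
    g=((hsv[...,0]>50)&(hsv[...,0]<90)&(hsv[...,1]>100)).astype(np.uint8)
    nn,lab,st,ce=cv2.connectedComponentsWithStats(g); A=[]
    for i in np.argsort(-st[1:,4])[:2]+1:
        ys,xs=np.where(lab==i); w=back(p,np.c_[xs,ys],22)[:,:2]; ev,V=np.linalg.eigh(np.cov(w.T)); v=V[:,1]*np.sign(V[0,1]); A.append(w.mean(0)); print(n,w.mean(0).round(1),np.degrees(np.arctan2(v[1],v[0])).round(2),len(xs))
    d=A[0]-A[1]; d*=np.sign(d[1]); print(np.mean(A,0),np.degrees(np.arctan2(d[1],d[0]))-90)
    c=proj(p,[[585,-171,22]])[0].astype(int); cv2.imwrite(f"pics/cr_{n}.png",cv2.resize(im[c[1]-45:c[1]+45,c[0]-50:c[0]+50],None,fx=6,fy=6,interpolation=2)); 
E
```

```text
top [ 569.8 -215. ] -17.49 372
top [ 595.4 -124.6] -16.48 330
[ 582.576502   -169.79112927] -15.83339974485881
scene [ 575.3 -214.3] -13.39 674
scene [ 597.1 -129.3] -17.08 561
[ 586.19468669 -171.82435341] -14.353900735929841
```

View pics/cr_top.png

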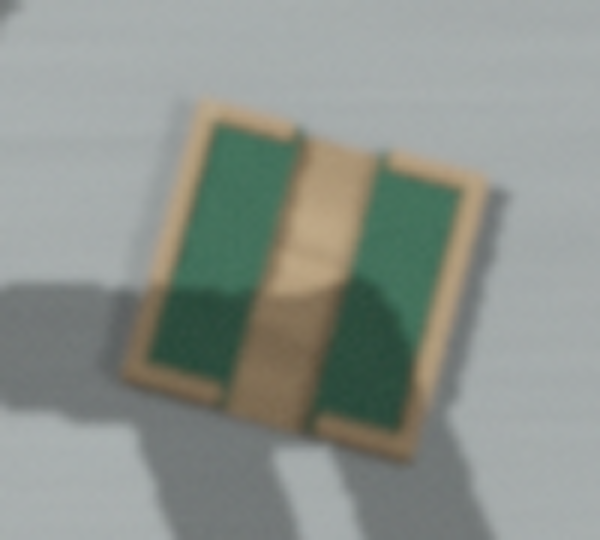

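```bash
python3 -m crank '[[0.005,0.002,-0.05,0.01,0,0.006,0.17],[0.005,0.004,-0.1,0.01,0,0.006,0.34],[0.005,0.006,-0.15,0.01,0,0.006,0.51],[0.005,0.007,-0.19,0.01,0,0.006,0.672],[0.005,0.007,-0.19,0.01,0,0.006,0.672],[0.005,0.007,-0.19,0.01,0,0.006,0.672]]'; python3 st.py
python3 - <<'E'
from plant import telemetry, optics
from h import *
s=telemetry.get_state(); print(s["qpos"].round(2)); print(R.from_quat(s["eef_rot"]).as_matrix().round(4))
p=optics.snapshot("wrist"); np.savez("pics/w5.npz",**{k:v for k,v in p.items()},eef_rot=s["eef_rot"],tcp_pos=s["tcp_pos"]); cv2.imwrite("pics/w5.png",p["img"]); print(proj(p,[[585,-171,22]],s))
c=proj(p,[[585,-171,22]],s)[0].astype(int);x0=max(c[0]-110,0);y0=max(c[1]-90,0);print(x0,y0)
cv2.imwrite("pics/w5c.png",cv2.resize(p["img"][y0:y0+180,x0:x0+220],None,fx=3.3,fy=3.3,interpolation=2))
E
```

```text
time_s: 18.12
tcp_pos: [581.4, -35.6, 155.9]
eef_rot: [-0.27, 0.656, 0.271, 0.65]
contact_force: [-0.2, -0.7, -1.5]
gripper_width: 15.5
18.125 [581.44 -35.64 155.86] [-0.2  -0.72 -1.48] [ 0.051 -0.01  -0.024] 0.0235
[-0.25  0.38  1.55 -0.    1.21 -2.6 ]
[[-0.0084 -0.7064  0.7078]
 [-0.0013  0.7078  0.7064]
 [-1.      0.005  -0.0068]]
[[211.26827082  92.10682873]]
101 2
```

View pics/w5.png

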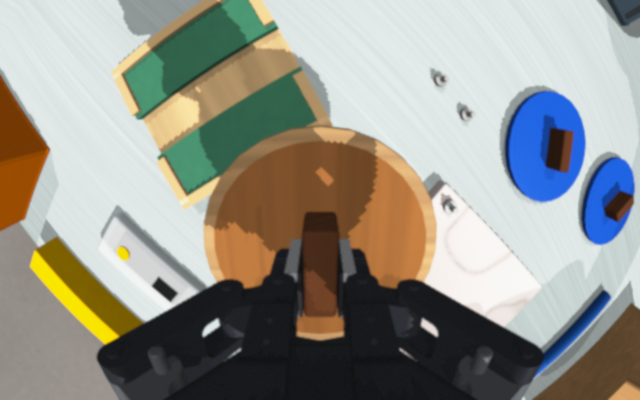

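View pics/w5c.png

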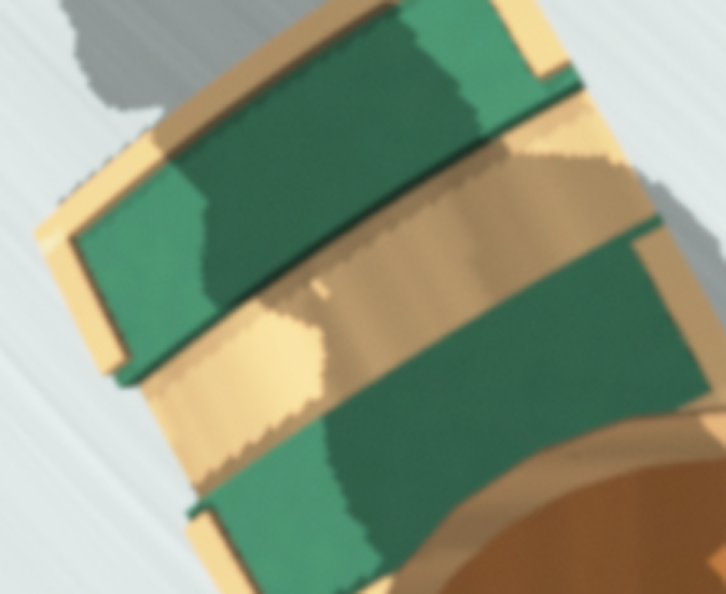

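```bash
python3 - <<'E'
from h import *
q=np.load("pics/w5.npz"); p={k:q[k] for k in q.files if k not in("eef_rot","tcp_pos","rvec")}; s={"eef_rot":q["eef_rot"],"tcp_pos":q["tcp_pos"]}
f=lambda a:back(p,np.array(a)/3.3+[101,2],22,s)[:,:2]
L=f([[190,511],[660,217]]); U=f([[116,374],[577,74]])
for W in (L,U):
    d=W[0]-W[1]; print(W.round(1),np.linalg.norm(d).round(1),np.degrees(np.arctan2(d[1],d[0])).round(2),W.mean(0))
print("centre",(L.mean(0)+U.mean(0))/2, "gap",np.linalg.norm(L.mean(0)-U.mean(0)))
# inner corner of rim at z=22
I=f([[75,240],[128,356]]);print(I)
E
```

```text
[[ 668.4 -172.4]
 [ 514.  -125.5]] 161.3 -16.9 [ 591.17982784 -148.9031088 ]
[[ 654.4 -219.7]
 [ 500.5 -170.6]] 161.5 -17.69 [ 577.46282455 -195.13742338]
centre [ 584.3213262  -172.02026609] gap 48.22621718404012
[[ 633.90724285 -260.71515941]
 [ 647.43366845 -219.77925633]]
```

```bash
python3 -m crank '[[0.005,0.002,-0.05,0,0,0,0],[0.005,0.004,-0.1,0,0,0,0],[0.005,0.0043,-0.1345,-0.02,0.003,-0.008,0],[0.005,0.0043,-0.1345,-0.07,0.003,-0.008,0],[0.005,0.0043,-0.1345,-0.096,0.003,-0.008,0],[0.005,0.0043,-0.1345,-0.096,0.003,-0.008,0],[0.005,0.0043,-0.1345,-0.096,0.003,-0.008,0]]'; python3 st.py
python3 - <<'E'
from plant import telemetry, optics
from h import *
s=telemetry.get_state(); print(R.from_quat(s["eef_rot"]).as_matrix().round(4))
p=optics.snapshot("wrist");cv2.imwrite("pics/w6.png",p["img"]); 
p=optics.snapshot("scene");cv2.imwrite("pics/s6.png",cv2.resize(p["img"][120:260,150:350],None,fx=4,fy=4)); 
E
```

```text
time_s: 19.05
tcp_pos: [586.9, -169.0, 61.2]
eef_rot: [-0.271, 0.652, 0.271, 0.654]
contact_force: [-0.4, -0.2, -1.5]
gripper_width: 15.0
19.05 [ 586.9  -169.01   61.2 ] [-0.38 -0.25 -1.49] [-0.039 -0.02  -0.029] 0.0186
[[ 1.600e-03 -7.080e-01  7.062e-01]
 [ 9.000e-04  7.062e-01  7.080e-01]
 [-1.000e+00 -5.000e-04  1.800e-03]]
```

View pics/w6.png

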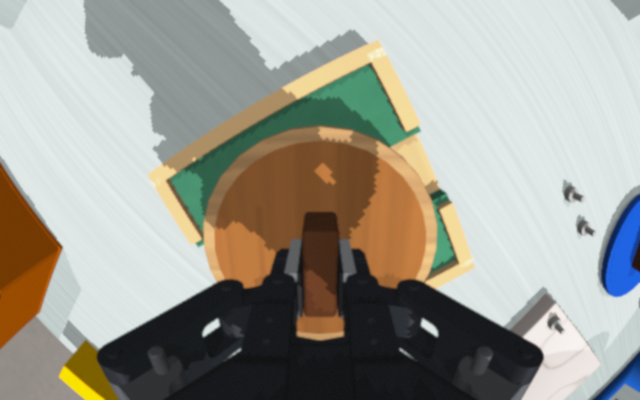

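View pics/s6.png

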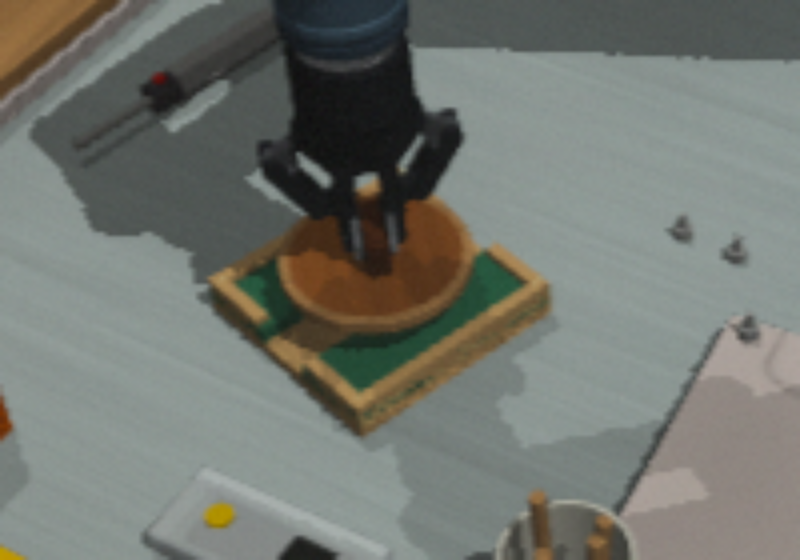

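```bash
python3 - <<'E'
from plant import telemetry, optics
from h import *
from scipy.optimize import least_squares
s=telemetry.get_state(); p=optics.snapshot("wrist"); im=p["img"]; print(s["tcp_pos"],s["time_s"])
K=back(p,[[151,176],[377,42],[472,268]],28,s)[:,:2]; print(K, (K[0]+K[2])/2, [np.linalg.norm(K[1]-K[0]),np.linalg.norm(K[2]-K[1])]); d=K[2]-K[1]; e=K[0]-K[1]
print(np.degrees(np.arctan2(d[1],d[0])),np.degrees(np.arctan2(e[1],e[0])))
A=back(p,[[205,240],[213,195],[235,162],[270,137],[320,127],[370,139],[405,162],[428,195],[435,240]],s["tcp_pos"][2]-15.3+10,s)[:,:2]
o=least_squares(lambda q:np.hypot(A[:,0]-q[0],A[:,1]-q[1])-q[2],[585,-171,65]);print("lid",o.x,o.fun.round(1), o.x[:2]-s["tcp_pos"][:2])
E
```

```text
[ 587.24627518 -169.57057752   61.962874  ] 19.15
[[ 639.29470916 -271.95710519]
 [ 485.20480862 -226.59270074]
 [ 532.79059474  -71.69665009]] [ 586.04265195 -171.82687764] [np.float64(160.62884746631832), np.float64(162.0407157109624)]
72.92246106846687 -16.4045443625948
lid [ 586.52595609 -170.43236748   62.89902903] [ 0.1 -0.3 -0.1  0.4  0.2 -0.5 -0.1  0.2  0. ] [-0.72031909 -0.86178996]
```

```bash
python3 -m crank '[[0.005,-0.0008,-0.0012,-0.008,0,0,0],[0.005,-0.0008,-0.0012,-0.014,0,0,0],[0.005,-0.0008,-0.0012,-0.018,0,0,0],[0.005,-0.0008,-0.0012,-0.021,0,0,0],[0.005,-0.0008,-0.0012,-0.021,0,0,0],[0.005,-0.0008,-0.0012,-0.021,0,0,0]]'; python3 st.py
python3 -m crank '[[0.005,0,0,-0.001,0,0,0],[0.005,0,0,-0.002,0,0,0],[0.005,0,0,-0.002,0,0,0]]'; python3 st.py
```

```text
time_s: 19.95
tcp_pos: [586.5, -170.9, 41.0]
eef_rot: [-0.271, 0.652, 0.27, 0.654]
contact_force: [-0.0, -0.2, -2.3]
gripper_width: 15.1
19.95 [ 586.45 -170.95   40.99] [-0.04 -0.24 -2.35] [ 0.019 -0.011 -0.009] 0.0026
time_s: 20.32
tcp_pos: [586.4, -170.9, 38.9]
eef_rot: [-0.271, 0.652, 0.271, 0.654]
contact_force: [0.1, 0.5, -2.4]
gripper_width: 15.2
20.325 [ 586.39 -170.89   38.95] [ 0.14  0.48 -2.38] [ 0.019 -0.065  0.012] 0.0027
```

```bash
python3 -m crank '[[0.005,0,0,-0.0005,0,0,0],[0.005,0,0,-0.001,0,0,0],[0.005,0,0,-0.001,0,0,0]]'; python3 st.py
python3 -m crank '[[0.005,0,0,-0.0005,0,0,0],[0.005,0,0,-0.001,0,0,0],[0.005,0,0,-0.001,0,0,0]]'; python3 st.py
```

```text
time_s: 20.7
tcp_pos: [586.3, -170.9, 37.9]
eef_rot: [-0.271, 0.652, 0.271, 0.654]
contact_force: [0.4, -0.4, -2.1]
gripper_width: 14.9
20.7 [ 586.34 -170.9    37.89] [ 0.37 -0.37 -2.14] [-0.006 -0.007 -0.017] 0.0012
time_s: 21.08
tcp_pos: [586.4, -171.0, 37.4]
eef_rot: [-0.271, 0.652, 0.27, 0.654]
contact_force: [-0.9, -0.1, 2.5]
gripper_width: 15.0
21.075 [ 586.44 -171.01   37.38] [-0.92 -0.14  2.51] [0.232 0.326 0.03 ] 0.0019
```

Contact came at TCP z 37.4, where a fully seated lid should be (perched would be 39 to 41). I'm pressing slightly, then releasing.

```bash
python3 -m crank '[[0.005,0,0,-0.0005,0,0,0],[0.005,0,0,-0.0005,0,0,0]]'; python3 st.py
python3 -m crank '[[0.025,0,0,0,0,0,0],[0.05,0,0,0,0,0,0],[0.05,0,0,0,0,0,0],[0.05,0,0,0,0,0,0]]'; python3 st.py
python3 -m crank '[[0.05,0,0,0.01,0,0,0],[0.05,0,0,0.04,0,0,0],[0.05,0,0,0.08,0,0,0],[0.05,0,0,0.12,0,0,0],[0.05,-0.07,-0.07,0.15,0,0,0],[0.05,-0.07,-0.07,0.15,0,0,0],[0.05,-0.07,-0.07,0.15,0,0,0],[0.05,-0.07,-0.07,0.15,0,0,0]]'; python3 st.py
python3 - <<'E'
from plant import telemetry, optics
from h import *
s=telemetry.get_state()
p=optics.snapshot("wrist");cv2.imwrite("pics/w7.png",p["img"]); np.savez("pics/w7.npz",**p,eef_rot=s["eef_rot"],tcp_pos=s["tcp_pos"])
p=optics.snapshot("scene");cv2.imwrite("pics/s7.png",cv2.resize(p["img"][120:260,150:350],None,fx=4,fy=4)); cv2.imwrite("pics/s7f.png",p["img"])
E
```

```text
time_s: 21.32
tcp_pos: [586.5, -171.0, 37.4]
eef_rot: [-0.271, 0.652, 0.27, 0.654]
contact_force: [-1.6, 0.5, 6.4]
gripper_width: 14.7
21.325 [ 586.48 -171.01   37.36] [-1.57  0.45  6.41] [0.323 0.55  0.043] 0.0018
time_s: 21.82
tcp_pos: [586.5, -171.0, 37.2]
eef_rot: [-0.271, 0.652, 0.27, 0.654]
contact_force: [0.4, -0.2, 0.4]
gripper_width: 50.0
21.825 [ 586.49 -171.01   37.21] [ 0.44 -0.21  0.35] [-0.049 -0.066 -0.021] 0.0028
time_s: 22.82
tcp_pos: [516.8, -240.8, 187.6]
eef_rot: [-0.271, 0.652, 0.27, 0.655]
contact_force: [0.1, -0.2, -0.5]
gripper_width: 50.0
22.825 [ 516.76 -240.78  187.55] [ 0.1  -0.18 -0.5 ] [-0.002 -0.014  0.049] 0.0194
```

View pics/w7.png

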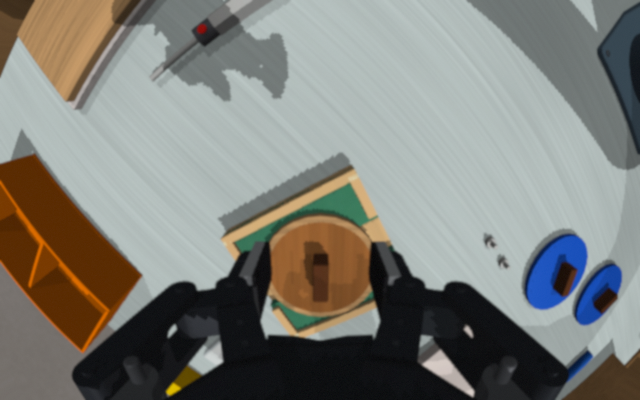

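View pics/s7.png

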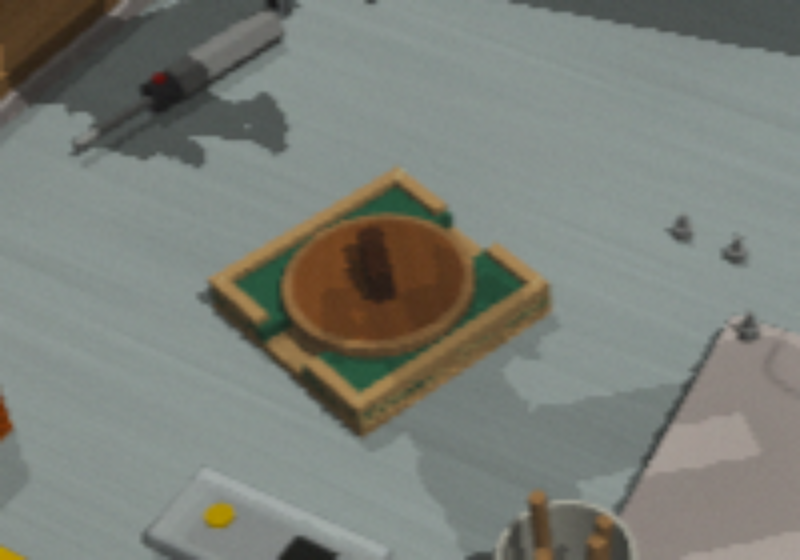

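The lid lies flat inside the rim and is visibly centred. I'll run a numeric centring check.

```bash
python3 - <<'E'
from plant import telemetry, optics
from h import *
p=optics.snapshot("top"); im=p["img"]; c=proj(p,[[585,-171,30]])[0].astype(int); print(c)
cv2.imwrite("pics/t8.png",cv2.resize(im[c[1]-45:c[1]+45,c[0]-50:c[0]+50],None,fx=6,fy=6,interpolation=2))
p2=optics.snapshot("scene")
def f(a,z): return back(p2,np.array(a)/4+[150,120],z)[:,:2]
K=f([[398,170],[550,282],[362,430],[208,282]],28); print("cradle",K.mean(0),K.round(0).tolist())
A=f([[281,283],[300,247],[340,222],[385,214],[430,223],[465,250],[474,285],[455,318],[415,342],[365,350],[318,335],[292,312]],32).astype(np.float32)
e=cv2.fitEllipse(A); print("lid",e)
print("lid if 2 high",e[0]-f([[378,282]],32)[0]+f([[378,282]],34)[0])
E
```

```text
[378 187]
cradle [ 587.81551082 -165.97956541] [[484.0, -222.0], [528.0, -68.0], [698.0, -103.0], [641.0, -270.0]]
lid ((585.5345458984375, -168.2725830078125), (125.78550720214844, 131.082763671875), 166.898193359375)
lid if 2 high [ 587.08615261 -166.95422463]
```

View pics/t8.png

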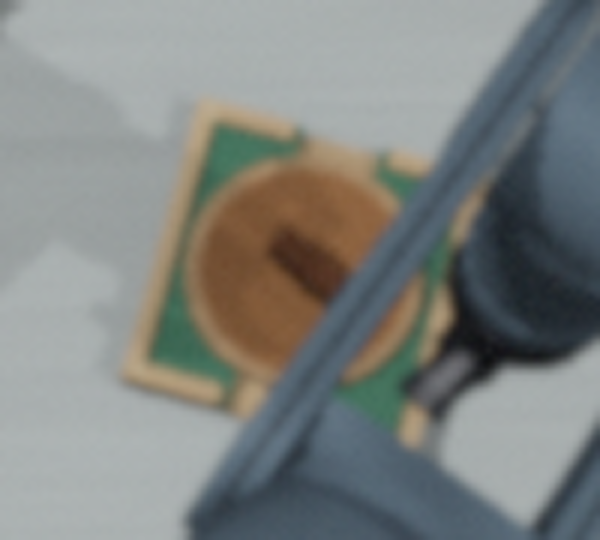

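```bash
python3 -m crank '[[0.05,-0.05,0.04,0.05,0,0,0],[0.05,-0.1,0.1,0.05,0,0,0],[0.05,-0.12,0.15,0.05,0,0,0],[0.05,-0.12,0.19,0.05,0,0,0],[0.05,-0.12,0.19,0.05,0,0,0],[0.05,-0.12,0.19,0.05,0,0,0]]'
python3 - <<'E'
from plant import telemetry, optics
from h import *
p=optics.snapshot("top"); im=p["img"]; c=proj(p,[[585,-171,30]])[0].astype(int)
cv2.imwrite("pics/t9.png",cv2.resize(im[c[1]-45:c[1]+45,c[0]-50:c[0]+50],None,fx=6,fy=6,interpolation=2)); cv2.imwrite("pics/t9f.png",im)
s=telemetry.get_state(); p=optics.snapshot("wrist"); cv2.imwrite("pics/w9.png",p["img"])
E
```

```text
time_s: 23.78
tcp_pos: [397.5, -49.9, 236.8]
eef_rot: [-0.273, 0.652, 0.272, 0.654]
contact_force: [-0.1, -0.9, -0.7]
gripper_width: 50.1
```

View pics/t9.png

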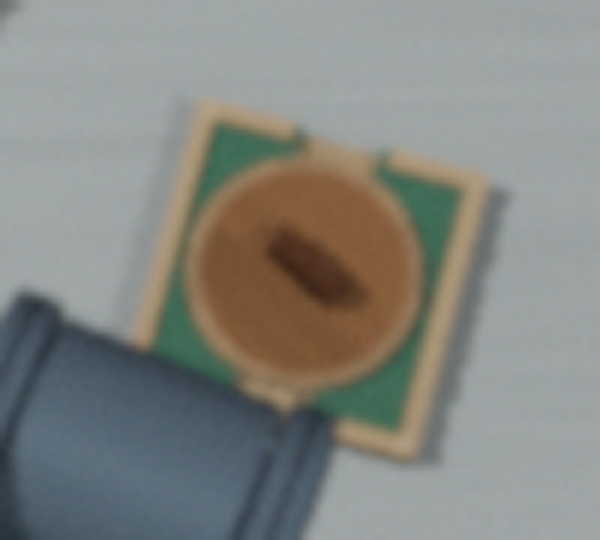

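View pics/t9f.png

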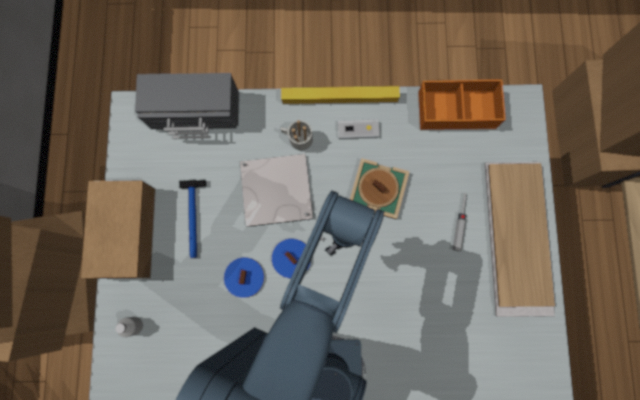

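View pics/w9.png

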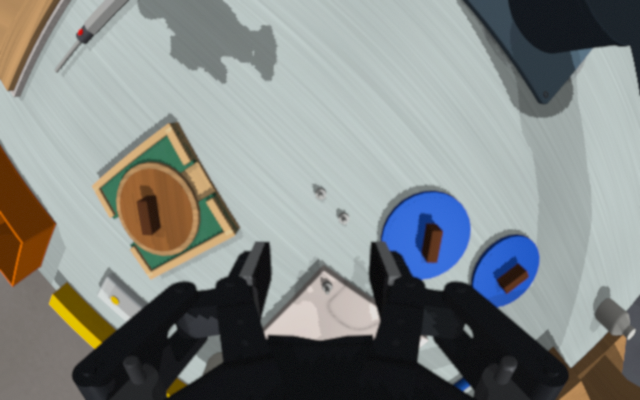

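```bash
python3 - <<'E'
from h import *
im=cv2.imread("pics/w7.png"); cv2.imwrite("pics/w7c.png",cv2.resize(im[140:345,210:400],None,fx=2.9,fy=2.9,interpolation=2))
E
```

```text
(no output)
```

View pics/w7c.png

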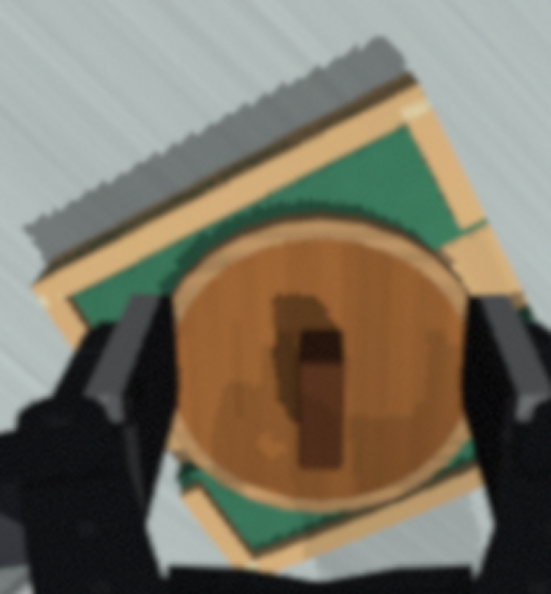

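```bash
python3 - <<'E'
from plant import telemetry, optics
from h import *
s=telemetry.get_state(); p=optics.snapshot("wrist"); np.savez("pics/w10.npz",**p,eef_rot=s["eef_rot"],tcp_pos=s["tcp_pos"])
cv2.imwrite("pics/w10c.png",cv2.resize(p["img"][110:290,80:250],None,fx=3.3,fy=3.3,interpolation=2))
print(s["time_s"])
E
```

```text
23.875
```

View pics/w10c.png

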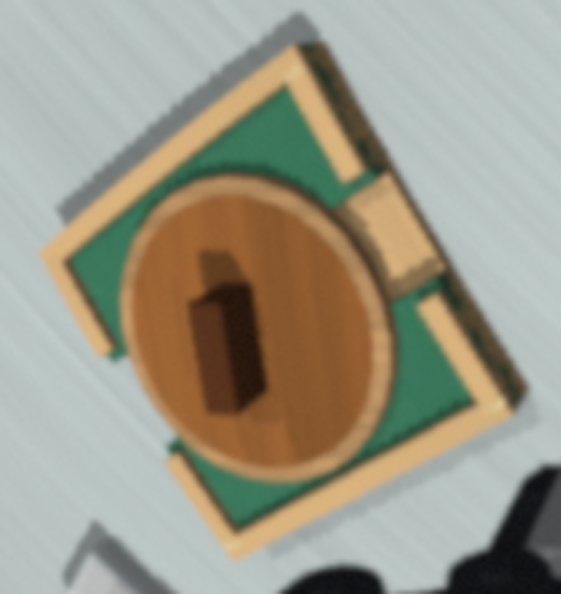

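```bash
python3 - <<'E'
from h import *
from scipy.optimize import least_squares
q=np.load("pics/w10.npz"); p={k:q[k] for k in q.files if k not in("eef_rot","tcp_pos")}; s={"eef_rot":q["eef_rot"],"tcp_pos":q["tcp_pos"]}
f=lambda a,z:back(p,np.array(a)/3.3+[80,110],z,s)[:,:2]
K=f([[298,46],[43,256],[236,556],[513,408]],28); print(K.round(1),"c",K.mean(0)); print([np.linalg.norm(K[i]-K[i-1]).round(1) for i in range(4)])
I=f([[287,85],[68,262],[238,527],[473,403]],28); print("inner",I.mean(0),[np.linalg.norm(I[i]-I[i-1]).round(1) for i in range(4)])
A=f([[122,300],[135,240],[165,195],[228,175],[300,195],[350,240],[385,300],[396,360],[380,430],[340,470],[280,481],[220,460],[165,410],[133,350]],32)
o=least_squares(lambda v:np.hypot(A[:,0]-v[0],A[:,1]-v[1])-v[2],[585,-171,65]);print("lid",o.x,o.fun.round(1))
c,sn=np.cos(np.radians(-16.7)),np.sin(np.radians(-16.7)); d=o.x[:2]-K.mean(0); print("offset in cradle axes",d@[c,sn],d@[-sn,c])
E
```

```text
[[ 481.9 -224.1]
 [ 638.7 -270.1]
 [ 683.3 -117.3]
 [ 528.   -71.3]] c [ 582.96653553 -170.67851519]
[np.float64(159.5), np.float64(163.4), np.float64(159.2), np.float64(162.0)]
inner [ 583.25750538 -170.97945772] [np.float64(140.7), np.float64(139.7), np.float64(138.3), np.float64(136.8)]
lid [ 583.47296665 -168.90259658   64.35296845] [ 1.3  0.7  1.8 -0.2 -1.  -1.5 -0.4  0.2  1.2  1.4  0.4 -1.2 -1.9 -0.8]
offset in cradle axes -0.025257783303340692 1.8465431068504639
```

```bash
python3 - <<'E'
from plant import order
print(order.sign_off())
E
```

```text
the job is handed in; nothing more can be done
None
```

The lid is set down in the sanding cradle, released, and handed in at about 24 s of the 54 s allowed. The sign-off gave no verdict.

- **Ridge direction:** I pressed the lid at 12 points around its top with the closed fingers. It stayed level along about −55° (world axes) and sank elsewhere. Leaving out any one point changed the estimate by less than 2°. One probe, near 157°, read about 0.4 mm higher than the fit, so I gave it less weight.
- **Placing:** I lifted the lid by its handle and turned it +38.5° to match the slot, which I measured at about −16.7°. I then lowered it gently until it touched.
- **Seating:** The first resistance came at tool height 37.4 mm. A fully seated lid should touch at 37.3 mm, and a perched one at 39–41 mm. I pressed to 6 N without further sinking, then let go. I did not press the rim afterwards to confirm it lies level; that rests on the contact height and the pictures.
- **Centring:** The final pictures show the lid inside the rim with the handle up, and nothing else visibly moved. The top view puts it about 2 mm off centre along the slot. The wrist view shows 0 mm along the slot but about 2 mm across it. The calibration is only good to about 2 mm, so both mean it is roughly centred.

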